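# Sort printed housings by tag: stand up, regrasp and hang the pass, lay down the reject

## Task

Sort the two black printed housings by their coloured tags. The green-tagged one passes: stand it upright on its handle's foot on the small steel plate and let go to see that it stands, then take it again by the head and hang it upright in the green rack, handle down between the rails, the head's shoulders resting square across both. The red-tagged one is a reject: lay it flat, tag up, in the red tray. Put both down gently, never letting them drop or topple, and leave the bottle, tub and cup alone.

Things in the scene. Friction and masses are not known exactly. Their poses are not given: they have to be found in the camera images.
- green_housing_mid (a point): Middle of the green-tagged housing's length, half-way through its handle's thickness; centre of mass within 5 mm. x points foot to head, y across, z out of the tag face. Foot face x = -65 mm, shoulders under the head +15, head's top +65; handle y = -23..23, z = -18..18; head y = -50..50, z = -18..+6. Starts lying tag up on the bench.
- red_housing_mid (a point): Middle of the red-tagged housing's length, half-way through its handle's thickness; centre of mass within 5 mm. x points foot to head, y across, z out of the tag face. Foot face x = -65 mm, shoulders under the head +15, head's top +65; handle y = -23..23, z = -18..18; head y = -50..50, z = -18..+6. Starts lying tag up on the bench.
- pass_top (a point): Pass nest, fixed: green base (120 x 130 x 8 mm), on it two aluminium rails 100 long (x), 14 thick, tops 110 over the bench, 56 clear gap (rails at y = -42..-28, 28..42). Green stops 10 high on the rails' ends, 88 apart. Point: middle of the gap, level with the rail tops; x along rails, y across, z up. Handle hangs in the gap, shoulders on the rail tops, tag facing either end.
- reject_floor (a point): Reject nest, fixed: red open tray, 170 x 134 mm inside (x, y), walls 5 thick, rim 21 mm above its floor. This point: centre of its floor, 5 mm over the bench; z up.
- plate_top (a point): Flat fixed steel plate, 100 x 100 x 6 mm, on the bench, for standing the green-tagged housing on. This point: centre of its top face; z up.
- resin_bottle: White plastic bottle with black cap, 54 diameter, 150 mm tall. Bystander, loose: do not disturb. Origin at the centre of its underside.
- filler_tub: Round white and black tub with brown lid, 100 diameter, 64 mm tall. Bystander, loose: do not disturb. Origin at the centre of its underside.
- paper_cup: White paper cup, mouth up, 76 diameter, 95 mm tall. Bystander, loose: do not disturb. Origin at the centre of its underside.
- green_housing: Green-tagged black 3D-printed T-shaped housing, about 200 g (150 to 270): a handle 80 mm long x 46 wide x 36 thick, with a head across its end 50 long x 100 wide x 24 thick, backs flush (head's front 12 mm lower). Green tag 34 x 50 on the head's front. It can stand on its foot, 36 x 46. Origin on its back, 18 mm below its _mid point (-z), same axes.
- red_housing: Red-tagged black 3D-printed T-shaped housing, about 200 g (150 to 270): a handle 80 mm long x 46 wide x 36 thick, with a head across its end 50 long x 100 wide x 24 thick, backs flush (head's front 12 mm lower). Red tag 34 x 50 on the head's front. It can stand on its foot, 36 x 46. Origin on its back, 18 mm below its _mid point (-z), same axes.

How it is judged:
On the way, in this order (a step that is already met when the one before it is completed fails the run):
1. the green-tagged housing stands upright on its foot on the steel plate, let go (z of green_housing_mid in the frame of plate_top between 0.06 and 0.07 m and x of green_housing_mid in the frame of plate_top between -0.045 and 0.045 m and y of green_housing_mid in the frame of plate_top between -0.045 and 0.045 m and angle between green_housing_mid's own x axis and vertical below 0.1 rad and contact force between the fingers and green_housing below 0.1 N and linear speed of green_housing below 0.03 m/s and angular speed of green_housing below 0.2 rad/s), for 0.2 s.
2. the green-tagged housing hangs upright in the pass rack, shoulders on both rails (x of green_housing_mid in the frame of pass_top between -0.04 and 0.04 m and y of green_housing_mid in the frame of pass_top between -0.008 and 0.008 m and z of green_housing_mid in the frame of pass_top between -0.02 and -0.01 m and angle between green_housing_mid's own x axis and vertical below 0.12 rad and angle between the y axis of green_housing_mid and the y axis of pass_top, either way round below 0.3 rad), for 0.2 s.
At the end, for the whole second after the job is handed in: Green hangs upright (7 deg) in the rack, shoulders on both rails (height 5 mm), square across (17 deg), within 40 mm of the middle along the rails, 8 mm across; red lies flat, tag up (6 deg), on the tray floor (height 5 mm), within 30 mm of its middle; both let go and still (all of step 2 and x of red_housing_mid in the frame of reject_floor between -0.03 and 0.03 m and y of red_housing_mid in the frame of reject_floor between -0.03 and 0.03 m and z of red_housing_mid in the frame of reject_floor between 0.013 and 0.023 m and angle between red_housing_mid's own z axis and vertical below 0.1 rad and linear speed of each of green_housing, red_housing below 0.03 m/s and angular speed of each of green_housing, red_housing below 0.2 rad/s); the robot touches nothing.
It fails at once if a housing is dropped or topples: it moves faster than 0.6 m/s while no finger touches it ((linear speed of green_housing above 0.6 m/s and contact force between the fingers and green_housing below 0.05 N) or (linear speed of red_housing above 0.6 m/s and contact force between the fingers and red_housing below 0.05 N)).
It fails at once if a bystander is pushed more than 25 mm (distance of any of resin_bottle, filler_tub, paper_cup from where it was at the start of the episode above 0.025 m).
It fails at once if a bystander is tipped more than 0.4 rad (angle between any of resin_bottle, filler_tub, paper_cup's own z axis and vertical above 0.4 rad).
It also fails if it takes over 64 s, if anything falls off the work surface, if the arm or the gripper's body presses on something with over 40 N, if the wrist force passes 120 N, or if a joint passes its speed limit or range.

## Robot

A 6-joint arm with a two-finger parallel gripper is mounted at the origin on the work surface. World frame = base frame: x ahead of the robot, y to its left, z up, the work surface at z = 0. Lengths are in m, angles in rad, forces in N, time in s.
With the tool pointing down it reaches from about 0.25 to 0.725 m from the base axis. Payload 4 kg.
Tool frame: the origin (TCP) lies midway between the tips of the shut fingers; the grasp point (between the pads) lies 19 mm behind it; z points along the fingers, y is the line along which they close (so a half turn about z gives the same grasp; the last joint's range is limited). The gripper opens to 85 mm and grips with 20 to 120 N. Pads are 22 mm wide; open, the fingers measure 114 mm over their backs; the gripper's body (76 mm by 85 mm) begins 54 mm behind the grasp point. The pads swing forward as they close: fully open they stand 13 mm farther back than shut.
Start: joints at [1.115, 0.241, 0.005, 1.335, 0, 1.571], TCP at [0.22, 0.449, 0.231] pointing down, gripper open.
Joint ranges: [-2.72, 2.72], [-1.05, 1.87], [-1.09, 1.28], [-1.99, 2.15], [-1.42, 1.44], [-3.14, 3.14]. Speed limits (rad/s): [2.79, 2.79, 3.14, 3.14, 3.14, 3.14].

## Interface

Orientations are given as a unit quaternion [x, y, z, w].
In Python, from workcell import bot gives the robot as it stands.
- The arm moves only by the tool move_arm, never from a script. Its argument "motion" is a list of rows, each an object of numbers: "x", "y", "z": the shift along the tool's x, y, z in cm; "yaw": the turn about the tool's z in degrees. A call has 1 to 20 rows; each row is the pose to reach, as a shift and turn from the pose commanded when the call began, along the tool's axes at that moment; what a row does not reach only later rows make up. A row lasts 1/8 s, in which the tool goes at most 62.5 mm and 10.7 degrees, less where a joint would pass 70% of its speed; a pose out of reach is approached as far as the arm can. A call with a gripper value outside its range is refused whole. "gripper" is the opening, from -1 (shut) to 1 (fully open), set as the call begins (left out, the last holds). The fingers move at their own pace and stop on an object; the grip force is fixed at half the most. Time passes only in rows, so rows that repeat a pose let the fingers close. It gives the time, the measured TCP pose, the force, the opening and the grip force at its end, in the units of the state.
- bot.get_obs(): the state, without advancing time (a new reading comes with each control period).
- bot.camera(name): name is "scene" or "top"; returns the picture (400x640x3 uint8, blue, green, red); there is no depth.
- bot.camera_model(name): a dict with "K" (3x3 intrinsics, pixels), "dist" ([k1, k2, p1, p2, k3] as OpenCV has them; the pictures are not rectified), "world_from_camera" (4x4, takes a point from camera to world coordinates). Camera axes: x right, y down, z forward; pixel columns grow to the right and rows downward; lengths in m; the calibration is good to about 2 mm. A picture is of the moment at which its call begins. camera_model takes no time and is no camera call.
- bot.job_done(): hands the job in; it is judged then, once.
Trained networks look in the newest picture that a camera, given by its name, has taken for a name from the list of things; names that differ only in an ending like _2 or _b are one class to them, and where a whole thing is asked for, a point or a joint stands for the part that bears it (a point fixed in the world has none). Each returns a list of dicts, best first, with "score" (0 to 1); they miss things now and then, are a little off and sometimes report something else, mostly with a low value. They report only what shows in the picture. A call takes as long as a camera call.
- bot.cut_out(camera, name): "mask" (400x640 bool, what is visible of it) and "centre" ([row, column] in pixels, amid what is visible of it).
The state is a dict: "clock": time; "joint_pos": joint angles; "joint_vel": joint speeds; "tau": joint torques, N m; "eef_pos": TCP position; "tool_rot": TCP orientation; "ft_force": force on the tool from outside, world axes, zero at the start; "ft_torque": the same for the moment, N m; "grip_width": finger opening in m; "grasp_force": force on a finger pad.
Only numpy, scipy, OpenCV 4.12 (cv2) and the standard library are available. Lean on these libraries where they do the work, as an engineer would, in place of code of your own. Each camera call takes 0.05 s, during which the arm holds its last target. There are 200 camera calls.

## Working session

There is one attempt and no reset: what is moved stays moved. The work goes in short steps, Python scripts to look and compute and a tool call to move; the robot and the scene stay as the last step left them, time stands still between calls to the robot, and variables do not carry over. Pictures are saved under pics/ and viewed, at most 10 in all, crops included, and the job is handed in when it is done.

Besides the shell and the picture viewer there is one more tool, called after "Request:" by a JSON object that holds its "op" and its "data". move_arm: Moves the arm, as the interface text tells. Its arguments: {"type":"object","properties":{"motion":{"type":"array"},"gripper":{"type":"number"}},"required":["motion"]}

```bash
mkdir -p pics
python3 - <<'E'
from workcell import bot
import cv2,numpy as np
for c in("scene","top"):
    im=bot.camera(c); cv2.imwrite(f"pics/{c}0.png",im)
    m=bot.camera_model(c); print(c,np.round(m["K"],1).tolist(),np.round(m["dist"],3),np.round(m["world_from_camera"],3).tolist())
    for n in("green_housing","red_housing","resin_bottle","filler_tub","paper_cup"):
        for d in bot.cut_out(c,n)[:2]: print(n,round(d["score"],2),np.round(d["centre"]),d["mask"].sum())
o=bot.get_obs();print(o["clock"],o["eef_pos"],o["tool_rot"],o["ft_force"])
E
```

```text
scene [[361.7, 0.0, 322.8], [0.0, 361.7, 198.5], [0.0, 0.0, 1.0]] [-0.076  0.     0.     0.     0.   ] [[0.803, 0.363, -0.472, 1.054], [0.595, -0.459, 0.66, -0.631], [0.023, -0.811, -0.584, 0.65], [0.0, 0.0, 0.0, 1.0]]
green_housing 0.87 [234. 249.] 1229
red_housing 0.57 [180. 308.] 776
resin_bottle 0.94 [276. 321.] 1264
filler_tub 0.64 [203. 402.] 1036
filler_tub 0.22 [232. 250.] 1269
paper_cup 0.81 [165. 414.] 661
top [[516.0, 0.0, 319.8], [0.0, 516.0, 199.9], [0.0, 0.0, 1.0]] [-0.166  0.     0.     0.     0.   ] [[-0.013, -0.995, 0.095, 0.466], [-1.0, 0.012, -0.005, 0.008], [0.003, -0.095, -0.995, 1.518], [0.0, 0.0, 0.0, 1.0]]
green_housing 0.95 [243. 371.] 1063
green_housing 0.28 [186. 331.] 1097
red_housing 0.58 [253. 273.] 1031
resin_bottle 0.65 [154. 392.] 358
filler_tub 0.88 [151. 254.] 957
paper_cup 0.76 [168. 193.] 627
0.6 [0.22008601 0.44895014 0.23131754] [ 2.25919080e-01  9.74146072e-01 -7.51293014e-06  2.43785625e-06] [-0.9677041   0.16897185  0.12413086]
```

View pics/scene0.png

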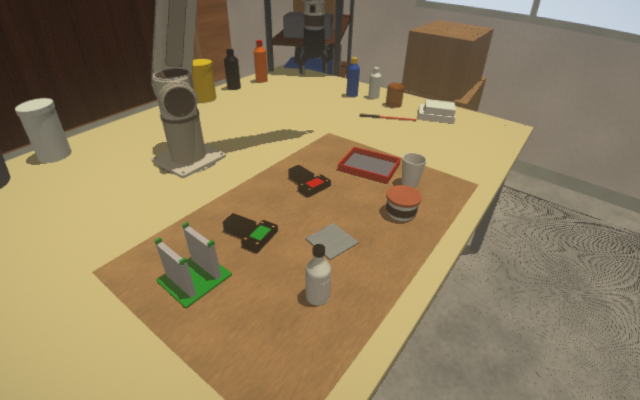

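View pics/top0.png

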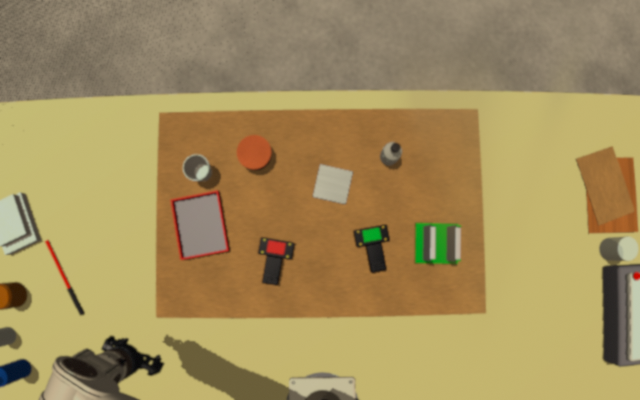

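The top view shows the red housing at about (274,258), green at (372,247), plate (333,184), rack (438,243), tray (200,225), and the bystanders to the upper side. The scene view agrees with this. I'll fit the known box models to the masks in both views.

```bash
cat > h.py <<'E'
import cv2,numpy as np
from workcell import bot
from scipy.optimize import minimize
S=4
def project(P,c):
    m=bot.camera_model(c);T=np.linalg.inv(m["world_from_camera"])
    return cv2.projectPoints(np.float64(P),cv2.Rodrigues(T[:3,:3])[0],T[:3,3],np.float64(m["K"]),np.float64(m["dist"]))[0][:,0]
def box(x0,x1,y0,y1,z0,z1): return np.array([[x,y,z] for x in(x0,x1) for y in(y0,y1) for z in(z0,z1)])/1000
HOUS=[box(-65,15,-23,23,0,36),box(15,65,-50,50,0,24)]
TRAY=[box(-90,90,-72,72,0,26)]
PLATE=[box(-50,50,-50,50,0,6)]
RACK=[box(-60,60,-65,65,0,8)]+[box(*sx,*sy,8,120) for sx in((-50,-44),(44,50)) for sy in((-42,-28),(28,42))]
def place(b,p):
    c,s=np.cos(p[2]),np.sin(p[2]);return b@np.array([[c,-s,0],[s,c,0],[0,0,1]]).T+[p[0],p[1],0]
def render(bs,p,c,hull):
    im=np.zeros((400*S,640*S),np.uint8)
    pts=[((project(place(b,p),c)+.5)*S-.5).astype(np.float32) for b in bs]
    if hull: pts=[np.vstack(pts)]
    for q in pts: cv2.fillConvexPoly(im,np.round(cv2.convexHull(q)).astype(int),1)
    return im
def up(m): return (cv2.resize(m.astype(np.float32),None,fx=S,fy=S,interpolation=cv2.INTER_LINEAR)>.5).astype(np.uint8)
def hullmask(m):
    o=np.zeros(m.shape,np.uint8);p=np.argwhere(m)[:,::-1].astype(np.int32)
    cv2.fillConvexPoly(o,cv2.convexHull(p),1);return o
def fit(bs,masks,p0,hull=False):
    M={c:up(m) for c,m in masks.items()}
    def cost(p):
        s=0
        for c,m in M.items():
            r=render(bs,p,c,hull);s+=1-(r&m).sum()/max(1,(r|m).sum())
        return s/len(M)
    best=None
    for dy in((0,) if len(p0)==3 else np.arange(0,6.2,.52)):
        q=np.array([p0[0],p0[1],(p0[2] if len(p0)==3 else 0)+dy]);
        if best is None or cost(q)<best[0]: best=(cost(q),q)
    q=best[1]
    for st in(.02,.006):
        sim=np.vstack([q,q+[st,0,0],q+[0,st,0],q+[0,0,st*10]])
        q=minimize(cost,q,method="Nelder-Mead",options=dict(initial_simplex=sim,xatol=2e-4,fatol=1e-4)).x
    return q,cost(q)
def ground(px,c,z):
    m=bot.camera_model(c);u=cv2.undistortPoints(np.float64([[px]]),np.float64(m["K"]),np.float64(m["dist"]))[0,0]
    T=np.array(m["world_from_camera"]);d=T[:3,:3]@[u[0],u[1],1];return T[:3,3]+d*(z-T[2,3])/d[2]
def blob(m,near):
    n,l,st,ce=cv2.connectedComponentsWithStats(m.astype(np.uint8))
    return min((i for i in range(1,n) if st[i,4]>40),key=lambda i:np.hypot(*(ce[i]-near))),l
E
cat > a.py <<'E'
from h import *
tm=cv2.imread("pics/top0.png");sc=cv2.imread("pics/scene0.png")
bot.camera("top");bot.camera("scene")
def col(im,kind):
    H,s,v=cv2.split(cv2.cvtColor(im,cv2.COLOR_BGR2HSV))
    return {"g":(H>45)&(H<75)&(s>120)&(v>50),"r":((H<6)|(H>172))&(s>140)&(v>60),"p":(s<70)&(v>90)}[kind]
def win(m,x0,y0,x1,y1):
    o=np.zeros_like(m);o[y0:y1,x0:x1]=m[y0:y1,x0:x1];return o
J={}
for n,z in(("green_housing",.02),("red_housing",.02)):
    d={c:bot.cut_out(c,n)[0]["mask"] for c in("top","scene")}
    if n[0]=="g": ctr=(371,247)
    else: ctr=(274,258)
    J[n]=(HOUS,d,ground(ctr,"top",z)[:2],False)
J["tray"]=(TRAY,dict(top=hullmask(win(col(tm,"r"),165,185,235,265)),scene=hullmask(win(col(sc,"r"),335,142,404,182))),ground((200,225),"top",.02)[:2],True)
J["plate"]=(PLATE,dict(top=hullmask(win(col(tm,"p"),305,158,360,208)),scene=hullmask(win(col(sc,"p"),300,220,360,259))),ground((333,184),"top",0)[:2],True)
J["rack"]=(RACK,dict(top=hullmask(win(col(tm,"g"),405,215,475,275)),scene=hullmask(win(col(sc,"g"),150,215,235,305))),ground((438,243),"top",.01)[:2],True)
for n,(b,ms,p,hu) in J.items():
    q,c=fit(b,ms,list(p),hu);print(n,"both",np.round(q,4),round(c,3))
    for k in ms:
        q1,c1=fit(b,{k:ms[k]},list(q),hu);print("   ",k,np.round(q1,4),round(c1,3))
for n,z in(("resin_bottle",.075),("filler_tub",.06),("paper_cup",.09)):
    d=bot.cut_out("top",n)[0];print(n,np.round(ground(d["centre"][::-1],"top",z),3))
E
time python3 a.py
```

```text
Traceback (most recent call last):
  File "a.py", line 11, in <module>
    d={c:bot.cut_out(c,n)[0]["mask"] for c in("top","scene")}
         ~~~~~~~~~~~~~~~~^^^
IndexError: list index out of range

real	0m2.821s
user	0m1.356s
sys	0m0.274s
```

```bash
cat >> h.py <<'E'
def cut(c,n,near=None):
    for _ in range(6):
        r=bot.cut_out(c,n)
        if near is not None: r=[d for d in r if np.hypot(d["centre"][1]-near[0],d["centre"][0]-near[1])<22]
        if r: return r[0]
        bot.camera(c)
    raise SystemExit("none "+n)
E
sed -i 's/    d={c:bot.cut_out.*/    N={"g":{"top":(371,247),"scene":(250,233)},"r":{"top":(274,258),"scene":(308,180)}}[n[0]]; d={c:cut(c,n,N[c])["mask"] for c in N}/; s/d=bot.cut_out("top",n)\[0\]/d=cut("top",n)/' a.py; time python3 a.py
```

```text
green_housing both [ 0.4656 -0.1525  0.1834] 0.077
    top [ 0.4652 -0.1521  0.1883] 0.07
    scene [ 0.4679 -0.1543  0.2068] 0.058
red_housing both [ 0.4323  0.1381 -0.166 ] 0.083
    top [ 0.4324  0.1383 -0.1694] 0.068
    scene [ 0.4333  0.1388 -0.1713] 0.094
tray both [0.5403 0.3562 0.1688] 0.071
    top [0.5393 0.3562 0.1803] 0.025Traceback (most recent call last):
  File "a.py", line 21, in <module>
    q1,c1=fit(b,{k:ms[k]},list(q),hu);print("   ",k,np.round(q1,4),round(c1,3))
          ~~~^^^^^^^^^^^^^^^^^^^^^^^^
  File "h.py", line 39, in fit
    q=minimize(cost,q,method="Nelder-Mead",options=dict(initial_simplex=sim,xatol=2e-4,fatol=1e-4)).x
      ~~~~~~~~^^^^^^^^^^^^^^^^^^^^^^^^^^^^^^^^^^^^^^^^^^^^^^^^^^^^^^^^^^^^^^^^^^^^^^^^^^^^^^^^^^^^^
    res = _minimize_neldermead(fun, x0, args, callback, bounds=bounds,
                               **options)
    fsim[j] = func(sim[j])
              ~~~~^^^^^^^^
    fx = function(np.copy(x), *(wrapper_args + args))
  File "h.py", line 30, in cost
    r=render(bs,p,c,hull);s+=1-(r&m).sum()/max(1,(r|m).sum())
  File "h.py", line 17, in render
    pts=[((project(place(b,p),c)+.5)*S-.5).astype(np.float32) for b in bs]
           ~~~~~~~^^^^^^^^^^^^^^
  File "h.py", line 6, in project
    m=bot.camera_model(c);T=np.linalg.inv(m["world_from_camera"])
ValueError: time passes only in moves, steps and waits

real	0m16.279s
user	0m12.321s
sys	0m0.398s
```

```bash
sed -i 's/^S=4/S=4\nCM={c:bot.camera_model(c) for c in("scene","top")}/; s/bot.camera_model(c);/CM[c];/' h.py
sed -i 's/^for n,(b,ms/J={k:v for k,v in J.items() if "hous" not in k}\nfor n,(b,ms/' a.py; time python3 a.py
```

```text
tray both [0.5403 0.3562 0.1688] 0.071
    top [0.5393 0.3562 0.1803] 0.025
    scene [0.5409 0.359  0.2015] 0.108
plate both [ 0.6586 -0.0368  4.4665] 0.089
    top [ 0.6579 -0.0359  4.4722] 0.032
    scene [ 0.6598 -0.0382  4.4793] 0.125
rack both [ 0.4785 -0.3408  3.0816] 0.056
    top [ 0.4786 -0.338   3.1032] 0.062
    scene [ 0.481  -0.3416  3.049 ] 0.037
resin_bottle [ 0.74  -0.203  0.075]
filler_tub [0.749 0.192 0.06 ]
paper_cup [0.699 0.344 0.09 ]
real	0m12.031s
user	0m9.568s
sys	0m0.296s
```

Request:
{"op": "move_arm", "data": {"motion": [{"x": -5, "y": -4.5, "yaw": -10}, {"x": -10, "y": -9, "yaw": -20}, {"x": -15, "y": -13.5, "yaw": -30}, {"x": -19, "y": -17, "yaw": -36.7}, {"x": -23, "y": -20.5, "yaw": -36.7}, {"x": -27, "y": -24, "yaw": -36.7}, {"x": -31, "y": -27.5, "yaw": -36.7}, {"x": -35, "y": -31, "yaw": -36.7}, {"x": -39, "y": -34.5, "yaw": -36.7}, {"x": -43, "y": -38, "yaw": -36.7}, {"x": -46.5, "y": -41.2, "z": 3, "yaw": -36.7}, {"x": -48.7, "y": -43.2, "z": 8, "yaw": -36.7}, {"x": -48.7, "y": -43.2, "z": 12, "yaw": -36.7}, {"x": -48.7, "y": -43.2, "z": 12, "yaw": -36.7}, {"x": -48.7, "y": -43.2, "z": 12, "yaw": -36.7}], "gripper": 1}}

```text
invalid input at $.motion[0]: expected keys x, y, z, yaw
```

```bash
cat >> h.py <<'E'
def to(x,y,z,ang):
    "tool y axis to world angle ang (deg, mod 180): shift in cm and yaw in tool axes"
    from scipy.spatial.transform import Rotation as R
    o=bot.get_obs();M=R.from_quat(o["tool_rot"]).as_matrix();d=M.T@(np.array([x,y,z])-o["eef_pos"])*100
    a=np.degrees(np.arctan2(M[1,1],M[0,1]));w=(a-ang+90)%180-90
    print("clock",round(o["clock"],2),"pos",np.round(o["eef_pos"],4),"yang",round(a,1),"j",np.round(o["joint_pos"],2),"w",round(o["grip_width"],4),"F",np.round(o["ft_force"],1),"grip",round(o["grasp_force"],1))
    print("-> shift cm",np.round(d,2),"yaw",round(w,1))
E
python3 -c "
from h import *
q=.187;to(.466+.001*np.cos(q),-.1528+.001*np.sin(q),.019,90+np.degrees(q))
cv2.imwrite('pics/s1.png',cv2.resize(bot.camera('scene')[130:330,130:400],None,fx=2.5,fy=2.5))"
```

```text
clock 1.5 pos [0.2201 0.449  0.2313] yang 63.9 j [1.12 0.24 0.   1.34 0.   1.57] w 0.0858 F [-0.7  0.5  0.1] grip 0.0
-> shift cm [-48.65 -43.15  21.23] yaw -36.8
```

View pics/s1.png

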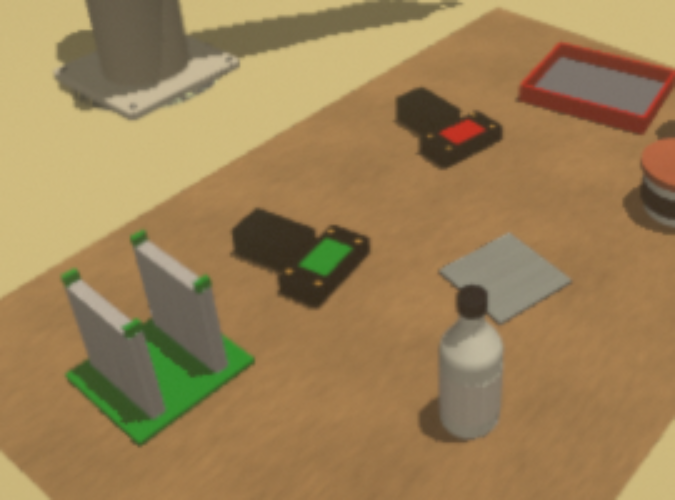

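The move was refused because all four keys are needed in every row. The crop shows the untouched scene, with the rack's green stops on the rail ends, as expected.

Request:
{"op": "move_arm", "data": {"motion": [{"x": -5, "y": -4.5, "z": 0, "yaw": -10}, {"x": -10, "y": -9, "z": 0, "yaw": -20}, {"x": -15, "y": -13.5, "z": 0, "yaw": -30}, {"x": -19, "y": -17, "z": 0, "yaw": -36.8}, {"x": -23, "y": -20.5, "z": 0, "yaw": -36.8}, {"x": -27, "y": -24, "z": 0, "yaw": -36.8}, {"x": -31, "y": -27.5, "z": 0, "yaw": -36.8}, {"x": -35, "y": -31, "z": 0, "yaw": -36.8}, {"x": -39, "y": -34.5, "z": 0, "yaw": -36.8}, {"x": -43, "y": -38, "z": 0, "yaw": -36.8}, {"x": -46.5, "y": -41.2, "z": 3, "yaw": -36.8}, {"x": -48.7, "y": -43.2, "z": 8, "yaw": -36.8}, {"x": -48.7, "y": -43.2, "z": 12, "yaw": -36.8}, {"x": -48.7, "y": -43.2, "z": 12, "yaw": -36.8}, {"x": -48.7, "y": -43.2, "z": 12, "yaw": -36.8}], "gripper": 1}}

```text
clock: 3.42
eef_pos: [0.4681, -0.1533, 0.1127]
tool_rot: [-0.093, 0.996, -0.0, 0.001]
ft_force: [0.2, -0.2, 1.4]
grip_width: 0.0852
grasp_force: 0.0
```

```bash
python3 -c "
from h import *
q=.187;to(.466+.001*np.cos(q),-.1528+.001*np.sin(q),.019,90+np.degrees(q))
cv2.imwrite('pics/s2.png',cv2.resize(bot.camera('scene')[130:330,130:400],None,fx=2.5,fy=2.5))"
```

```text
clock 3.42 pos [ 0.4681 -0.1533  0.1127] yang 100.7 j [-0.32  0.31 -0.22  1.03  0.   -0.5 ] w 0.0852 F [ 0.2 -0.2  1.4] grip 0.0
-> shift cm [0.11 0.1  9.37] yaw -0.0
```

View pics/s2.png

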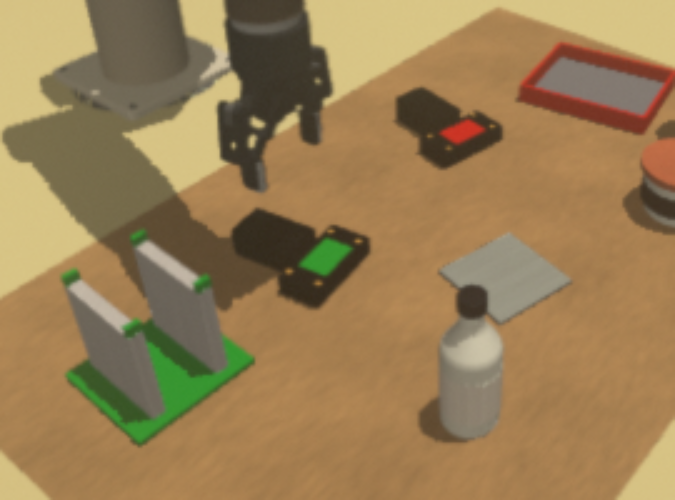

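Fingers are over the handle, aligned with it. I'll descend and grip.

Request:
{"op": "move_arm", "data": {"motion": [{"x": 0.3, "y": 0.1, "z": 4, "yaw": 0}, {"x": 0.3, "y": 0.1, "z": 7, "yaw": 0}, {"x": 0.3, "y": 0.1, "z": 9.3, "yaw": 0}, {"x": 0.3, "y": 0.1, "z": 9.3, "yaw": 0}, {"x": 0.3, "y": 0.1, "z": 9.3, "yaw": 0}], "gripper": 1}}

```text
clock: 4.1
eef_pos: [0.4658, -0.1532, 0.0203]
tool_rot: [-0.093, 0.996, -0.001, 0.002]
ft_force: [-0.5, 1.0, 0.1]
grip_width: 0.0857
grasp_force: 0.0
```

Request:
{"op": "move_arm", "data": {"motion": [{"x": 0, "y": 0, "z": 0, "yaw": 0}, {"x": 0, "y": 0, "z": 0, "yaw": 0}, {"x": 0, "y": 0, "z": 0, "yaw": 0}, {"x": 0, "y": 0, "z": 0, "yaw": 0}, {"x": 0, "y": 0, "z": 0, "yaw": 0}, {"x": 0, "y": 0, "z": 0, "yaw": 0}], "gripper": -1}}

```text
clock: 4.85
eef_pos: [0.4653, -0.1537, 0.0197]
tool_rot: [-0.093, 0.996, -0.001, 0.001]
ft_force: [-0.2, -1.1, 6.5]
grip_width: 0.0442
grasp_force: 62.6
```

```bash
python3 -c "
from h import *
to(.38,-.341,.19,87)"
```

```text
clock 4.85 pos [ 0.4653 -0.1537  0.0197] yang 100.7 j [-0.32  0.42 -0.35  0.8  -0.   -0.5 ] w 0.0442 F [-0.2 -1.1  6.5] grip 62.6
-> shift cm [ 11.81 -16.87 -17.02] yaw 13.7
```

Request:
{"op": "move_arm", "data": {"motion": [{"x": 0, "y": 0, "z": -3, "yaw": 0}, {"x": 0, "y": 0, "z": -8, "yaw": 0}, {"x": 0, "y": 0, "z": -13, "yaw": 4}, {"x": 2, "y": -3, "z": -15.5, "yaw": 8}, {"x": 5, "y": -7, "z": -15.5, "yaw": 13.7}, {"x": 8, "y": -11, "z": -15.5, "yaw": 13.7}, {"x": 10, "y": -14.5, "z": -15.5, "yaw": 13.7}, {"x": 11.8, "y": -16.9, "z": -15.5, "yaw": 13.7}, {"x": 11.8, "y": -16.9, "z": -15.5, "yaw": 13.7}, {"x": 11.8, "y": -16.9, "z": -15.5, "yaw": 13.7}]}}

```text
clock: 6.1
eef_pos: [0.3792, -0.3403, 0.173]
tool_rot: [0.026, 1.0, 0.001, -0.0]
ft_force: [0.1, -0.3, -2.2]
grip_width: 0.0444
grasp_force: 62.0
```

```bash
python3 -c "
from h import *
to(.381,-.341,.145,87)
a=bot.camera('scene')[150:310,110:330];b=bot.camera('top')[170:330,340:500]
cv2.imwrite('pics/s3.png',np.hstack([cv2.resize(a,(550,400)),cv2.resize(b,(250,400)[:1]+(250,)) if 0 else cv2.copyMakeBorder(cv2.resize(b,(250,250)),0,150,0,0,0)]))"
```

```text
clock 6.1 pos [ 0.3792 -0.3403  0.173 ] yang 87.0 j [-0.73  0.29 -0.08  1.2   0.   -0.68] w 0.0444 F [ 0.1 -0.3 -2.2] grip 62.0
-> shift cm [-0.19 -0.07  2.8 ] yaw -0.0
```

View pics/s3.png

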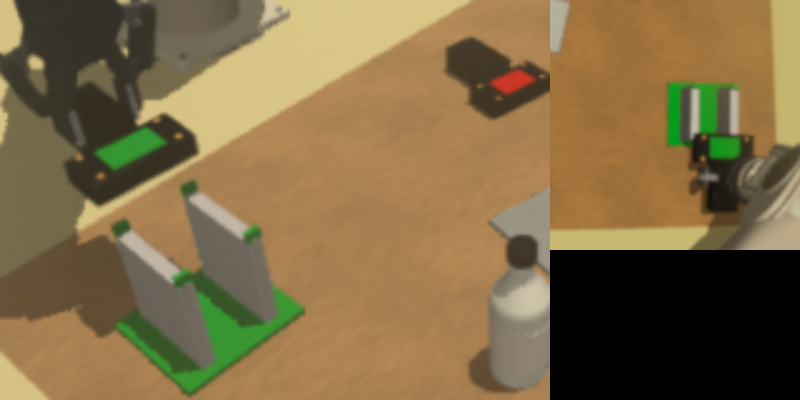

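The housing is held level, with its head above the two near stops. I'll lower the head onto the stops to pivot it up.

Request:
{"op": "move_arm", "data": {"motion": [{"x": -0.2, "y": 0, "z": 1.8, "yaw": 0}, {"x": -0.2, "y": 0, "z": 3.0, "yaw": 0}, {"x": -0.2, "y": 0, "z": 3.6, "yaw": 0}, {"x": -0.3, "y": 0, "z": 4.1, "yaw": 0}, {"x": -0.4, "y": 0, "z": 4.6, "yaw": 0}, {"x": -0.4, "y": 0, "z": 5.0, "yaw": 0}, {"x": -0.4, "y": 0, "z": 5.0, "yaw": 0}]}}

```text
clock: 7.08
eef_pos: [0.3787, -0.3408, 0.125]
tool_rot: [0.027, 1.0, -0.001, -0.004]
ft_force: [-16.0, 1.8, 14.7]
grip_width: 0.0439
grasp_force: 68.6
```

```bash
python3 -c "
from h import *
to(.381,-.341,.145,87)
a=bot.camera('scene')[150:310,110:330];b=bot.camera('top')[170:330,340:500]
cv2.imwrite('pics/s4.png',np.hstack([cv2.resize(a,(550,400)),cv2.copyMakeBorder(cv2.resize(b,(250,250)),0,150,0,0,0)]))"
```

```text
clock 7.08 pos [ 0.3787 -0.3408  0.125 ] yang 86.9 j [-0.73  0.34 -0.15  1.09 -0.01 -0.67] w 0.0439 F [-16.    1.8  14.7] grip 68.6
-> shift cm [-0.21 -0.01 -2.01] yaw -0.1
```

View pics/s4.png

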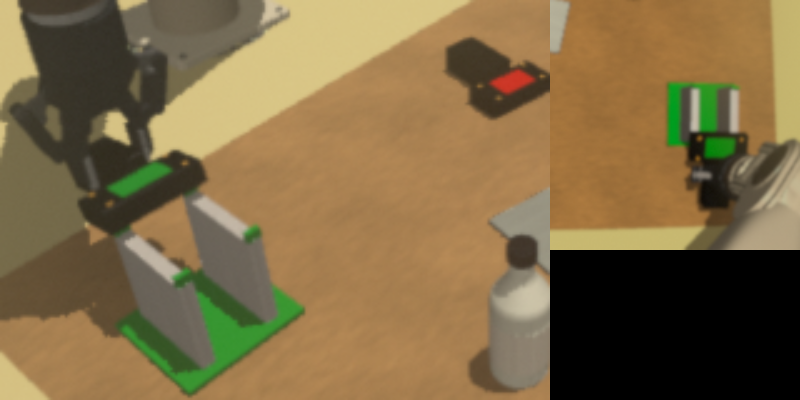

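The head is tilting up against the stops, about 20–25° so far, with moderate force (about 22 N). I'll continue.

Request:
{"op": "move_arm", "data": {"motion": [{"x": -0.1, "y": 0, "z": 0.5, "yaw": 0}, {"x": -0.2, "y": 0, "z": 1.0, "yaw": 0}, {"x": -0.3, "y": 0, "z": 1.4, "yaw": 0}, {"x": -0.45, "y": 0, "z": 1.9, "yaw": 0}, {"x": -0.6, "y": 0, "z": 2.4, "yaw": 0}, {"x": -0.75, "y": 0, "z": 2.8, "yaw": 0}, {"x": -0.9, "y": 0, "z": 3.3, "yaw": 0}, {"x": -0.9, "y": 0, "z": 3.3, "yaw": 0}]}}

```text
clock: 8.18
eef_pos: [0.3831, -0.3409, 0.0895]
tool_rot: [0.028, 1.0, -0.0, -0.009]
ft_force: [-23.9, -3.0, 9.1]
grip_width: 0.0446
grasp_force: 86.4
```

```bash
python3 -c "
from h import *
to(.381,-.341,.145,87)
a=bot.camera('scene')[150:310,110:330];b=bot.camera('top')[170:330,340:500]
cv2.imwrite('pics/s5.png',np.hstack([cv2.resize(a,(550,400)),cv2.copyMakeBorder(cv2.resize(b,(250,250)),0,150,0,0,0)]))"
```

```text
clock 8.18 pos [ 0.3831 -0.3409  0.0895] yang 86.8 j [-0.72  0.38 -0.19  1.02 -0.01 -0.66] w 0.0446 F [-23.9  -3.    9.1] grip 86.4
-> shift cm [ 0.31 -0.03 -5.55] yaw -0.2
```

View pics/s5.png

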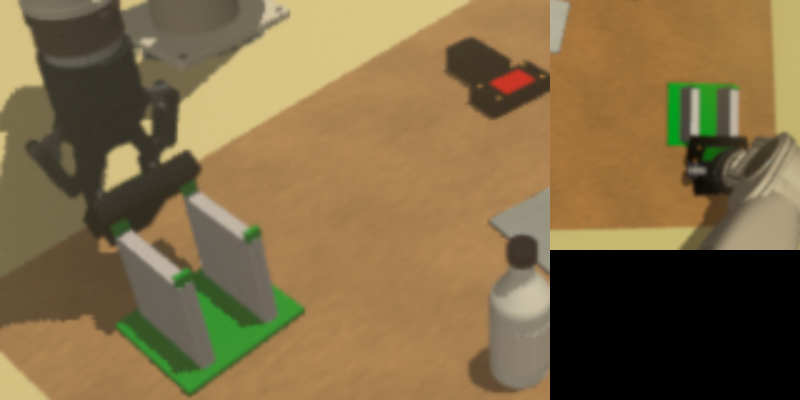

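The housing is now about 60° up with the force still moderate. I'll go on in toward the stops.

Request:
{"op": "move_arm", "data": {"motion": [{"x": -0.3, "y": 0, "z": 0.2, "yaw": 0}, {"x": -0.6, "y": 0, "z": 0.3, "yaw": 0}, {"x": -0.9, "y": 0, "z": 0.4, "yaw": 0}, {"x": -1.1, "y": 0, "z": 0.5, "yaw": 0}, {"x": -1.1, "y": 0, "z": 0.5, "yaw": 0}]}}

```text
clock: 8.9
eef_pos: [0.3858, -0.3408, 0.082]
tool_rot: [0.029, 0.999, 0.0, -0.018]
ft_force: [-41.4, -4.9, 10.4]
grip_width: 0.0447
grasp_force: 101.6
```

```bash
cat >> h.py <<'E'
def tilt(show=None,fx=None,yaw=-.05):
    "fit pitch, offset of a held housing (x axis toward +world x, pitched up) from the two pictures"
    o=bot.get_obs();g=o["eef_pos"];M={c:up(cut(c,"green_housing")["mask"]) for c in("scene",) if bot.camera(c) is not None}
    def pts(p):
        t=p[0];Ry=np.array([[np.cos(t),0,-np.sin(t)],[0,1,0],[np.sin(t),0,np.cos(t)]]);Rz=np.array([[np.cos(yaw),-np.sin(yaw),0],[np.sin(yaw),np.cos(yaw),0],[0,0,1]])
        return [((b-[0,0,.018])@Ry.T)@Rz.T+[g[0]+p[1],g[1],g[2]+p[2]] for b in HOUS]
    def cost(p):
        s=0
        for c,m in M.items():
            r=np.zeros((400*S,640*S),np.uint8)
            for b in pts(p): cv2.fillConvexPoly(r,np.round(cv2.convexHull(((project(b,c)+.5)*S-.5).astype(np.float32))).astype(int),1)
            s+=1-(r&m).sum()/(r|m).sum()
        return s
    best=min((minimize(cost,[t,0,0],method="Nelder-Mead",options=dict(initial_simplex=[[t,0,0],[t+.15,0,0],[t,.01,0],[t,0,.01]],xatol=1e-3,fatol=1e-3)) for t in(.9,1.2,1.5)),key=lambda r:r.fun)
    p=best.x;allp=np.vstack(pts(p));print("tilt deg",round(np.degrees(p[0]),1),"mid-TCP",np.round(p[1:],4),"lowest",round(allp[:,2].min(),4),"top",round(allp[:,2].max(),4),"cost",round(best.fun,3))
E
python3 -c "
from h import *
to(.396,-.341,.078,87); tilt()"
```

```text
clock 8.9 pos [ 0.3858 -0.3408  0.082 ] yang 86.6 j [-0.71  0.4  -0.17  1.02 -0.02 -0.65] w 0.0447 F [-41.4  -4.9  10.4] grip 101.6
-> shift cm [-1.04  0.04  0.37] yaw -0.4
tilt deg 55.2 mid-TCP [0.0096 0.0128] lowest 0.0312 top 0.1516 cost 0.208
```

The push now stalls at 41 N, most likely the gripper body or a finger edge meeting the head. I'll back off, lean the housing against the rack end, and regrasp nearer the shoulders.

Request:
{"op": "move_arm", "data": {"motion": [{"x": 0.8, "y": 0, "z": 0, "yaw": 0}, {"x": 1.6, "y": 0, "z": 0, "yaw": 0}, {"x": 2.5, "y": 0, "z": 0, "yaw": 0}, {"x": 3.0, "y": 0, "z": 0, "yaw": 0}, {"x": 3.0, "y": 0, "z": 0, "yaw": 0}]}}

```text
clock: 9.62
eef_pos: [0.3737, -0.3404, 0.0855]
tool_rot: [0.026, 1.0, -0.0, 0.0]
ft_force: [-0.6, 0.6, -1.7]
grip_width: 0.0445
grasp_force: 94.2
```

```bash
python3 -c "
from h import *
to(.366,-.341,.0525,87); tilt()
m=cut('scene','green_housing')['mask'];a=bot.camera('scene').copy();a[cv2.Canny(m.astype(np.uint8)*255,50,100)>0]=(0,255,255)
cv2.imwrite('pics/s6.png',cv2.resize(a[170:290,120:240],None,fx=5,fy=5,interpolation=cv2.INTER_NEAREST))"
```

```text
clock 9.62 pos [ 0.3737 -0.3404  0.0855] yang 87.0 j [-0.74  0.36 -0.23  0.98  0.   -0.69] w 0.0445 F [-0.6  0.6 -1.7] grip 94.2
-> shift cm [ 0.77 -0.1   3.3 ] yaw 0.0
tilt deg 57.1 mid-TCP [0.011  0.0131] lowest 0.0343 top 0.1564 cost 0.123
```

View pics/s6.png

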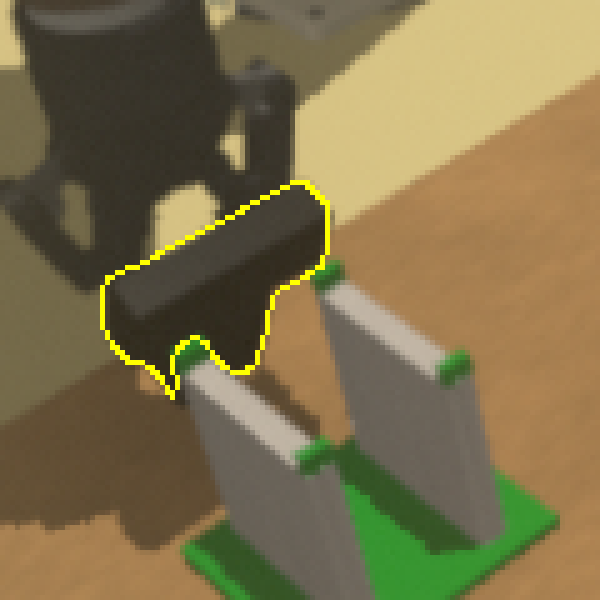

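The crop shows the housing about 57–60° up: its back faces the rack, the head's top edge is near the gripper body, and no force acts. I'll lower it beside the rack until the foot is nearly on the bench, with its head just off the rack's end face.

Request:
{"op": "move_arm", "data": {"motion": [{"x": 1.2, "y": 0, "z": 0, "yaw": 0}, {"x": 1.2, "y": 0, "z": 1.5, "yaw": 0}, {"x": 1.2, "y": 0, "z": 2.8, "yaw": 0}, {"x": 1.2, "y": 0, "z": 2.8, "yaw": 0}, {"x": 0.9, "y": 0, "z": 2.8, "yaw": 0}, {"x": 0.7, "y": 0, "z": 2.8, "yaw": 0}, {"x": 0.6, "y": 0, "z": 2.8, "yaw": 0}, {"x": 0.6, "y": 0, "z": 2.8, "yaw": 0}]}}

```text
clock: 10.82
eef_pos: [0.3677, -0.34, 0.057]
tool_rot: [0.026, 1.0, 0.0, 0.0]
ft_force: [-1.1, -0.9, -0.7]
grip_width: 0.0444
grasp_force: 94.9
```

Not touching yet. I'll nudge forward a little and then down.

Request:
{"op": "move_arm", "data": {"motion": [{"x": -0.15, "y": 0, "z": 0, "yaw": 0}, {"x": -0.3, "y": 0, "z": 0, "yaw": 0}, {"x": -0.3, "y": 0, "z": 0, "yaw": 0}]}}

```text
clock: 11.2
eef_pos: [0.3709, -0.3403, 0.0572]
tool_rot: [0.026, 1.0, 0.0, 0.0]
ft_force: [-0.6, 0.6, -1.9]
grip_width: 0.0442
grasp_force: 94.9
```

Request:
{"op": "move_arm", "data": {"motion": [{"x": 0, "y": 0, "z": 0.2, "yaw": 0}, {"x": 0, "y": 0, "z": 0.4, "yaw": 0}, {"x": 0, "y": 0, "z": 0.4, "yaw": 0}]}}

```text
clock: 11.58
eef_pos: [0.3714, -0.3404, 0.0565]
tool_rot: [0.026, 1.0, -0.0, 0.001]
ft_force: [-4.3, 5.4, 19.8]
grip_width: 0.0443
grasp_force: 96.2
```

Request:
{"op": "move_arm", "data": {"motion": [{"x": 0, "y": 0, "z": -0.35, "yaw": 0}, {"x": -0.3, "y": 0, "z": -0.35, "yaw": 0}, {"x": -0.3, "y": 0, "z": -0.35, "yaw": 0}]}}

```text
clock: 11.95
eef_pos: [0.3737, -0.3407, 0.0569]
tool_rot: [0.026, 1.0, -0.0, -0.0]
ft_force: [-0.4, 0.0, 2.6]
grip_width: 0.0447
grasp_force: 94.9
```

Request:
{"op": "move_arm", "data": {"motion": [{"x": -0.2, "y": 0, "z": 0, "yaw": 0}, {"x": -0.4, "y": 0, "z": 0, "yaw": 0}, {"x": -0.4, "y": 0, "z": 0, "yaw": 0}]}}

```text
clock: 12.32
eef_pos: [0.3748, -0.3407, 0.0567]
tool_rot: [0.027, 1.0, -0.0, -0.003]
ft_force: [-7.9, 0.6, 8.2]
grip_width: 0.0444
grasp_force: 95.2
```

```bash
python3 -c "
from h import *
to(.366,-.341,.0525,87); tilt()"
```

```text
clock 12.32 pos [ 0.3748 -0.3407  0.0567] yang 86.9 j [-0.74  0.4  -0.25  0.92 -0.   -0.68] w 0.0444 F [-7.9  0.6  8.2] grip 95.2
-> shift cm [ 0.87 -0.07  0.42] yaw -0.1
tilt deg 54.4 mid-TCP [0.011  0.0162] lowest 0.0095 top 0.1292 cost 0.29
```

The head touches the rack's end face and the foot is on the bench. I'll release it leaning.

Request:
{"op": "move_arm", "data": {"motion": [{"x": 0.1, "y": 0, "z": 0, "yaw": 0}, {"x": 0.1, "y": 0, "z": 0, "yaw": 0}, {"x": 0.1, "y": 0, "z": 0, "yaw": 0}, {"x": 0.1, "y": 0, "z": 0, "yaw": 0}, {"x": 0.1, "y": 0, "z": 0, "yaw": 0}], "gripper": 1}}

```text
clock: 13.05
eef_pos: [0.3749, -0.3402, 0.0557]
tool_rot: [0.026, 1.0, 0.001, -0.002]
ft_force: [-4.8, -1.2, -3.4]
grip_width: 0.0851
grasp_force: 2.6
```

```bash
python3 -c "
from h import *
to(.366,-.341,.0525,87); tilt()
a=bot.camera('scene')
cv2.imwrite('pics/s7.png',cv2.resize(a[170:290,120:240],None,fx=5,fy=5))"
```

```text
clock 13.05 pos [ 0.3749 -0.3402  0.0557] yang 87.0 j [-0.74  0.4  -0.26  0.91 -0.   -0.68] w 0.0851 F [-4.8 -1.2 -3.4] grip 2.6
-> shift cm [ 0.88 -0.13  0.32] yaw -0.0
tilt deg 54.2 mid-TCP [0.0095 0.0154] lowest 0.0079 top 0.1273 cost 0.301
```

View pics/s7.png

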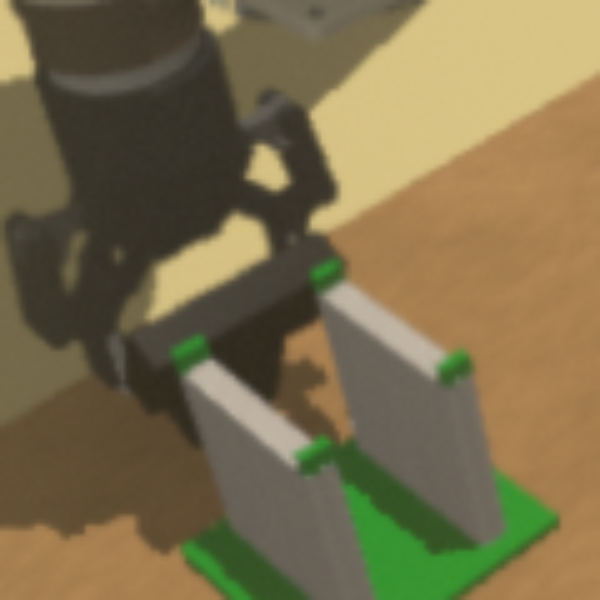

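The housing leans stably against the rack's near end, with its head behind the stops at about (190,345) and (330,270) in the crop. I'll back off slightly and fit its tilt with the foot constrained to the bench.

Request:
{"op": "move_arm", "data": {"motion": [{"x": 0.8, "y": 0, "z": 0, "yaw": 0}, {"x": 1.2, "y": 0, "z": 0, "yaw": 0}, {"x": 1.2, "y": 0, "z": 0, "yaw": 0}]}}

```text
clock: 13.68
eef_pos: [0.3648, -0.3402, 0.0572]
tool_rot: [0.026, 1.0, -0.0, 0.001]
ft_force: [-0.3, 0.2, 0.5]
grip_width: 0.0854
grasp_force: 0.0
```

```bash
cat >> h.py <<'E'
FULL=[box(-60,60,-65,65,0,8)]+[box(-50,50,*sy,8,112) for sy in((-42,-28),(28,42))]+RACK[1:]
RP=[.4795,-.340,-.052]
def lean(cams=("scene",)):
    "leaning housing, foot edge on bench: pitch, x of head back top edge, y"
    M={};
    for c in cams:
        bot.camera(c);M[c]=up(cut(c,"green_housing")["mask"])
    occ={c:render(FULL,RP,c,False) for c in cams};yaw=RP[2]
    def pts(p):
        t=p[0];Ry=np.array([[np.cos(t),0,-np.sin(t)],[0,1,0],[np.sin(t),0,np.cos(t)]]);Rz=np.array([[np.cos(yaw),-np.sin(yaw),0],[np.sin(yaw),np.cos(yaw),0],[0,0,1]])
        o=np.array([p[1]-.13*np.cos(t),p[2],0])
        return [((b+[.065,0,0])@Ry.T)@Rz.T+o for b in HOUS]
    def cost(p):
        s=0
        for c,m in M.items():
            r=np.zeros((400*S,640*S),np.uint8)
            for b in pts(p): cv2.fillConvexPoly(r,np.round(cv2.convexHull(((project(b,c)+.5)*S-.5).astype(np.float32))).astype(int),1)
            ok=1-occ[c] if c=="scene" else 1
            r=r*ok;m=m*ok
            s+=1-(r&m).sum()/(r|m).sum()
        return s
    q=[1.05,.429,-.341]
    for st in(1,.3): q=minimize(cost,q,method="Nelder-Mead",options=dict(initial_simplex=[q,[q[0]+.15*st,*q[1:]],[q[0],q[1]+.01*st,q[2]],[*q[:2],q[2]+.01*st]],xatol=1e-3,fatol=1e-3)).x
    print(cams,"tilt",round(np.degrees(q[0]),1),"headedge x",round(q[1],4),"y",round(q[2],4),"cost",round(cost(q),3));return q
E
python3 -c "
from h import *
for c in(('scene',),('top','scene')):
    t,hx,y=lean(c)
    P=np.array([hx-.13*np.cos(t),0])+[.068*np.cos(t)-.030*np.sin(t),.068*np.sin(t)+.030*np.cos(t)]
    print('P',P); to(P[0]-.005,y,P[1]-.011,87)"
```

```text
('scene',) tilt 56.6 headedge x 0.4296 y -0.3362 cost 0.092
P [0.37043975 0.07328245]
clock 13.78 pos [ 0.365  -0.3403  0.0572] yang 87.0 j [-0.75  0.39 -0.28  0.9   0.   -0.7 ] w 0.0855 F [ 0.7 -0.2  0.1] grip 0.0
-> shift cm [-0.02  0.41 -0.51] yaw -0.0
('top', 'scene') tilt 59.4 headedge x 0.4297 y -0.3382 cost 0.502
P [0.37227768 0.07380327]
clock 13.97 pos [ 0.3648 -0.3401  0.0569] yang 87.0 j [-0.75  0.39 -0.28  0.9   0.   -0.7 ] w 0.0857 F [-0.4  0.7  0.3] grip 0.0
-> shift cm [-0.24  0.2  -0.59] yaw -0.0
```

Request:
{"op": "move_arm", "data": {"motion": [{"x": -0.1, "y": 0.2, "z": -0.7, "yaw": 0}, {"x": -0.1, "y": 0.2, "z": -0.7, "yaw": 0}]}}

```text
clock: 14.22
eef_pos: [0.3662, -0.3384, 0.0646]
tool_rot: [0.026, 1.0, -0.0, 0.001]
ft_force: [0.5, 0.2, 0.1]
grip_width: 0.0854
grasp_force: 0.0
```

Request:
{"op": "move_arm", "data": {"motion": [{"x": 0, "y": 0, "z": 0, "yaw": 0}, {"x": 0, "y": 0, "z": 0, "yaw": 0}, {"x": 0, "y": 0, "z": 0, "yaw": 0}, {"x": 0, "y": 0, "z": 0, "yaw": 0}, {"x": 0, "y": 0, "z": 0, "yaw": 0}, {"x": 0, "y": 0, "z": 0, "yaw": 0}], "gripper": -1}}

```text
clock: 14.98
eef_pos: [0.3657, -0.3386, 0.0641]
tool_rot: [0.026, 1.0, -0.001, 0.0]
ft_force: [-0.9, -2.5, 4.1]
grip_width: 0.0447
grasp_force: 60.9
```

Request:
{"op": "move_arm", "data": {"motion": [{"x": 0, "y": 0, "z": -0.2, "yaw": 0}, {"x": -0.4, "y": 0, "z": -0.2, "yaw": 0}, {"x": -0.8, "y": 0, "z": -0.2, "yaw": 0}, {"x": -1.2, "y": 0, "z": -0.2, "yaw": 0}, {"x": -1.2, "y": 0, "z": -0.2, "yaw": 0}]}}

```text
clock: 15.6
eef_pos: [0.367, -0.337, 0.0641]
tool_rot: [0.028, 1.0, 0.001, -0.011]
ft_force: [-26.4, -2.1, 12.4]
grip_width: 0.0443
grasp_force: 64.0
```

```bash
python3 -c "
from h import *
to(.366,-.341,.0525,87); lean()"
```

```text
clock 15.6 pos [ 0.367  -0.337   0.0641] yang 86.8 j [-0.73  0.39 -0.25  0.95 -0.01 -0.68] w 0.0443 F [-26.4  -2.1  12.4] grip 64.0
-> shift cm [ 0.05 -0.41  1.17] yaw -0.2
('scene',) tilt 55.5 headedge x 0.4279 y -0.3308 cost 0.154
```

The push stalls again. The head edge is sliding on a vertical face, and friction there opposes the turn. I'll lift about 2 cm so the back bears on the stop's top edge, which worked earlier, and turn from there.

Request:
{"op": "move_arm", "data": {"motion": [{"x": 1.2, "y": 0, "z": 0, "yaw": 0}, {"x": 1.5, "y": 0, "z": -1.8, "yaw": 0}, {"x": 1.5, "y": 0, "z": -1.8, "yaw": 0}, {"x": 0.9, "y": 0, "z": -1.8, "yaw": 0}, {"x": 0.6, "y": 0, "z": -1.8, "yaw": 0}, {"x": 0.4, "y": 0, "z": -1.7, "yaw": 0}, {"x": 0.1, "y": 0, "z": -1.4, "yaw": 0}, {"x": -0.1, "y": 0, "z": -1.1, "yaw": 0}, {"x": -0.2, "y": 0, "z": -0.9, "yaw": 0}]}}

```text
clock: 16.82
eef_pos: [0.377, -0.3385, 0.0743]
tool_rot: [0.027, 1.0, 0.0, -0.003]
ft_force: [-9.9, 0.1, 4.2]
grip_width: 0.0442
grasp_force: 64.3
```

```bash
python3 -c "
from h import *
to(.366,-.341,.0525,87); tilt()"
```

```text
clock 16.82 pos [ 0.377  -0.3385  0.0743] yang 86.9 j [-0.73  0.38 -0.23  0.96 -0.   -0.68] w 0.0442 F [-9.9  0.1  4.2] grip 64.3
-> shift cm [ 1.07 -0.31  2.19] yaw -0.1
tilt deg 51.6 mid-TCP [0. 0.] lowest 0.0122 top 0.129 cost 1.0
```

It's turning freely, at about 68° by geometry and only 10 N. I'll continue to about 86°.

Request:
{"op": "move_arm", "data": {"motion": [{"x": -0.3, "y": 0, "z": 0.3, "yaw": 0}, {"x": -0.6, "y": 0, "z": 0.5, "yaw": 0}, {"x": -0.9, "y": 0, "z": 0.7, "yaw": 0}, {"x": -1.1, "y": 0, "z": 0.8, "yaw": 0}, {"x": -1.3, "y": 0, "z": 0.85, "yaw": 0}, {"x": -1.4, "y": 0, "z": 0.9, "yaw": 0}, {"x": -1.4, "y": 0, "z": 0.9, "yaw": 0}]}}

```text
clock: 17.8
eef_pos: [0.3863, -0.3386, 0.063]
tool_rot: [0.028, 1.0, 0.001, -0.008]
ft_force: [-16.5, -2.6, -2.9]
grip_width: 0.0443
grasp_force: 68.6
```

```bash
cat >> h.py <<'E'
def tilt2(cams=("scene",),yaw=None,occl=True):
    yaw=RP[2] if yaw is None else yaw
    g=bot.get_obs()["eef_pos"];bot.camera("scene");n=project([g+[.01,0,.02]],"scene")[0]
    m=up(cut("scene","green_housing",n)["mask"]);ok=1-render(FULL,RP,"scene",False) if occl else 1;m=m*ok
    Rz=np.array([[np.cos(yaw),-np.sin(yaw),0],[np.sin(yaw),np.cos(yaw),0],[0,0,1]])
    def pts(p):
        t=p[0];Ry=np.array([[np.cos(t),0,-np.sin(t)],[0,1,0],[np.sin(t),0,np.cos(t)]])
        return [((b-[0,0,.018])@Ry.T+[p[1],0,p[2]])@Rz.T+g for b in HOUS]
    def cost(p):
        r=np.zeros((400*S,640*S),np.uint8)
        for b in pts(p): cv2.fillConvexPoly(r,np.round(cv2.convexHull(((project(b,"scene")+.5)*S-.5).astype(np.float32))).astype(int),1)
        r=r*ok;return 1-(r&m).sum()/(r|m).sum()
    b=min((minimize(cost,[t,.012,.008],method="Nelder-Mead",options=dict(initial_simplex=[[t,.012,.008],[t+.1,.012,.008],[t,.02,.008],[t,.012,.015]],xatol=1e-3,fatol=1e-3)) for t in(1.05,1.25,1.45,1.57)),key=lambda r:r.fun)
    a=np.vstack(pts(b.x));print("tilt",round(np.degrees(b.x[0]),1),"mid-TCP",np.round(b.x[1:],4),"low",round(a[:,2].min(),4),"top",round(a[:,2].max(),4),"cost",round(b.fun,3));return b.x
E
python3 -c "
from h import *
to(.391,-.339,.0645,87); tilt2()"
```

```text
clock 17.8 pos [ 0.3863 -0.3386  0.063 ] yang 86.8 j [-0.71  0.41 -0.22  0.95 -0.01 -0.66] w 0.0443 F [-16.5  -2.6  -2.9] grip 68.6
-> shift cm [-0.47 -0.01 -0.15] yaw -0.2
tilt 81.1 mid-TCP [0.025  0.0108] low 0.0069 top 0.139 cost 0.073
```

The housing is at about 81°. I'll push a little more, then back off and lift clear.

Request:
{"op": "move_arm", "data": {"motion": [{"x": -0.3, "y": 0, "z": -0.1, "yaw": 0}, {"x": -0.6, "y": 0, "z": -0.1, "yaw": 0}, {"x": -0.6, "y": 0, "z": -0.1, "yaw": 0}, {"x": 0.5, "y": 0, "z": -0.3, "yaw": 0}, {"x": 3, "y": 0, "z": -1, "yaw": 0}, {"x": 5, "y": 0, "z": -2, "yaw": 0}, {"x": 5, "y": 0, "z": -2, "yaw": 0}]}}

```text
clock: 18.77
eef_pos: [0.3435, -0.3372, 0.0864]
tool_rot: [0.027, 1.0, -0.0, 0.001]
ft_force: [1.2, -0.7, -2.6]
grip_width: 0.0443
grasp_force: 70.6
```

```bash
python3 -c "
from h import *
to(.391,-.339,.0645,87); tilt2()"
```

```text
clock 18.77 pos [ 0.3435 -0.3372  0.0864] yang 86.9 j [-0.78  0.32 -0.29  0.96  0.   -0.72] w 0.0443 F [ 1.2 -0.7 -2.6] grip 70.6
-> shift cm [-4.75  0.08  2.2 ] yaw -0.1
tilt 79.2 mid-TCP [0.0232 0.0116] low 0.0308 top 0.163 cost 0.083
```

It's off the rack at roughly 80°. I'll carry it over to the plate.

Request:
{"op": "move_arm", "data": {"motion": [{"x": 0, "y": 1, "z": -2, "yaw": 0}, {"x": -2, "y": 4, "z": -3.5, "yaw": 0}, {"x": -5.5, "y": 8, "z": -3.5, "yaw": 0}, {"x": -9, "y": 12, "z": -3.5, "yaw": 0}, {"x": -12.5, "y": 16, "z": -3.5, "yaw": 0}, {"x": -16, "y": 20, "z": -3.5, "yaw": 0}, {"x": -19.5, "y": 24, "z": -3.5, "yaw": 0}, {"x": -23, "y": 27.5, "z": -3.5, "yaw": 0}, {"x": -26, "y": 30.2, "z": -3, "yaw": 0}, {"x": -27.5, "y": 31.7, "z": -1.5, "yaw": 0}, {"x": -27.5, "y": 31.7, "z": 0, "yaw": 0}, {"x": -27.5, "y": 31.7, "z": 1, "yaw": 0}, {"x": -27.5, "y": 31.7, "z": 1.2, "yaw": 0}, {"x": -27.5, "y": 31.7, "z": 1.2, "yaw": 0}]}}

```text
clock: 20.62
eef_pos: [0.6347, -0.0356, 0.0741]
tool_rot: [0.027, 1.0, -0.0, 0.0]
ft_force: [0.5, -0.2, -2.1]
grip_width: 0.0441
grasp_force: 70.6
```

```bash
python3 -c "
from h import *
to(.635,-.035,.0616,87); tilt2(occl=False)"
```

```text
clock 20.62 pos [ 0.6347 -0.0356  0.0741] yang 86.9 j [-0.06  0.61  0.15  1.11 -0.   -0.  ] w 0.0441 F [ 0.5 -0.2 -2.1] grip 70.6
-> shift cm [-0.03  0.06  1.25] yaw -0.1
tilt 81.0 mid-TCP [0.0213 0.0092] low 0.0163 top 0.1485 cost 0.115
```

Request:
{"op": "move_arm", "data": {"motion": [{"x": 0, "y": 0, "z": 0.5, "yaw": 0}, {"x": 0, "y": 0, "z": 0.9, "yaw": 0}, {"x": 0, "y": 0, "z": 1.1, "yaw": 0}, {"x": 0, "y": 0, "z": 1.1, "yaw": 0}]}}

```text
clock: 21.22
eef_pos: [0.6352, -0.035, 0.0649]
tool_rot: [0.026, 1.0, -0.0, 0.001]
ft_force: [-4.0, 0.1, 9.1]
grip_width: 0.0443
grasp_force: 71.8
```

Request:
{"op": "move_arm", "data": {"motion": [{"x": 0, "y": 0, "z": 0.2, "yaw": 0}, {"x": 0.3, "y": 0, "z": 0.3, "yaw": 0}, {"x": 0.6, "y": 0, "z": 0.35, "yaw": 0}, {"x": 0.9, "y": 0, "z": 0.4, "yaw": 0}, {"x": 0.9, "y": 0, "z": 0.4, "yaw": 0}]}}

```text
clock: 21.85
eef_pos: [0.6314, -0.0348, 0.0635]
tool_rot: [0.026, 1.0, -0.0, 0.007]
ft_force: [3.0, -0.2, 8.4]
grip_width: 0.0443
grasp_force: 71.9
```

```bash
python3 -c "
from h import *
to(.635,-.035,.0616,87); tilt2(occl=False)"
```

```text
clock 21.85 pos [ 0.6314 -0.0348  0.0635] yang 87.0 j [-0.05  0.6   0.1   1.06 -0.   -0.  ] w 0.0443 F [ 3.  -0.2  8.4] grip 71.9
-> shift cm [-0.36 -0.    0.19] yaw -0.0
tilt 83.5 mid-TCP [0.0214 0.0091] low 0.006 top 0.1379 cost 0.09
```

Request:
{"op": "move_arm", "data": {"motion": [{"x": 0.3, "y": 0, "z": 0, "yaw": 0}, {"x": 0.6, "y": 0, "z": 0.1, "yaw": 0}, {"x": 0.8, "y": 0, "z": 0.1, "yaw": 0}, {"x": 0.8, "y": 0, "z": 0.1, "yaw": 0}]}}

```text
clock: 22.45
eef_pos: [0.6252, -0.0343, 0.0629]
tool_rot: [0.026, 1.0, -0.0, 0.008]
ft_force: [6.1, -0.8, 8.2]
grip_width: 0.0444
grasp_force: 71.9
```

```bash
python3 -c "
from h import *
to(.635,-.035,.0616,87); tilt2(occl=False)"
```

```text
clock 22.45 pos [ 0.6252 -0.0343  0.0629] yang 87.0 j [-0.05  0.59  0.08  1.05  0.   -0.  ] w 0.0444 F [ 6.1 -0.8  8.2] grip 71.9
-> shift cm [-0.98 -0.02  0.15] yaw -0.0
tilt 85.3 mid-TCP [0.0222 0.0117] low 0.0084 top 0.1399 cost 0.071
```

Request:
{"op": "move_arm", "data": {"motion": [{"x": 0, "y": 0, "z": -0.3, "yaw": 0}, {"x": -0.2, "y": 0, "z": -0.4, "yaw": 0}, {"x": -0.2, "y": 0, "z": -0.4, "yaw": 0}]}}

```text
clock: 22.92
eef_pos: [0.6218, -0.0341, 0.0641]
tool_rot: [0.026, 1.0, -0.0, 0.002]
ft_force: [0.7, 0.1, 9.0]
grip_width: 0.0442
grasp_force: 71.9
```

Request:
{"op": "move_arm", "data": {"motion": [{"x": 0, "y": 0, "z": 0, "yaw": 0}, {"x": 0, "y": 0, "z": 0, "yaw": 0}, {"x": 0, "y": 0, "z": 0, "yaw": 0}, {"x": 0, "y": 0, "z": 0, "yaw": 0}], "gripper": 1}}

```text
clock: 23.42
eef_pos: [0.6194, -0.034, 0.0612]
tool_rot: [0.026, 1.0, 0.0, -0.001]
ft_force: [-0.2, -0.1, -0.1]
grip_width: 0.0854
grasp_force: 0.0
```

```bash
python3 -c "
from h import *
to(.635,-.035,.0616,87); tilt2(occl=False)"
```

```text
clock 23.43 pos [ 0.6194 -0.034   0.0612] yang 87.0 j [-0.05  0.59  0.08  1.06  0.   -0.  ] w 0.0854 F [-0.2 -0.1 -0.1] grip 0.0
-> shift cm [-1.56 -0.01 -0.04] yaw -0.0
tilt 84.0 mid-TCP [0.0205 0.0135] low 0.0082 top 0.14 cost 0.066
```

Force is zero, so it stands free. I'll back the fingers off and rise.

Request:
{"op": "move_arm", "data": {"motion": [{"x": 0.5, "y": 0, "z": 0, "yaw": 0}, {"x": 1.5, "y": 0, "z": 0, "yaw": 0}, {"x": 3.5, "y": 0, "z": 0, "yaw": 0}, {"x": 6, "y": 0, "z": -1, "yaw": 0}, {"x": 8, "y": 0, "z": -6, "yaw": 0}, {"x": 8, "y": 0, "z": -11, "yaw": 10}, {"x": 8, "y": 0, "z": -13, "yaw": 20}, {"x": 8, "y": 0, "z": -13, "yaw": 30}, {"x": 8, "y": 0, "z": -13, "yaw": 30}]}}

```text
clock: 24.65
eef_pos: [0.5395, -0.0298, 0.1922]
tool_rot: [0.283, 0.959, 0.0, 0.0]
ft_force: [-0.1, -0.6, 0.3]
grip_width: 0.0856
grasp_force: 0.0
```

```bash
cat >> h.py <<'E'
def stand(cams=("top","scene"),z0=.006,p0=(.64,-.034,-.05)):
    "upright housing: x,y of mid, yaw of its back normal direction (x fwd = back side)"
    M={}
    for c in cams:
        bot.camera(c);M[c]=cut(c,"green_housing",project([[p0[0],p0[1],z0+.09]],c)[0])["mask"]
    U=[np.c_[.018-b[:,2],b[:,1],b[:,0]+.065+z0] for b in HOUS]
    for cs in [[c] for c in cams]+[list(cams)]:
        q,c=fit(U,{k:M[k] for k in cs},list(p0));print(cs,np.round(q,4),round(c,3))
    return q
E
python3 -c "
from h import *
to(.635,-.035,.2,-3); stand()"
```

```text
clock 24.65 pos [ 0.5395 -0.0298  0.1922] yang 57.1 j [-0.06  0.34  0.04  1.27  0.    0.52] w 0.0856 F [-0.1 -0.6  0.3] grip 0.0
-> shift cm [-8.3   4.75 -0.77] yaw 60.1
['top'] [ 0.637  -0.0375 -0.0062] 0.765
['scene'] [ 0.6362 -0.0324 -0.0324] 0.048
['top', 'scene'] [ 0.6363 -0.0329 -0.0475] 0.407
```

The scene-view fit (residual 0.05) shows it upright at (0.636, −0.033). I'll take it by the head from above.

Request:
{"op": "move_arm", "data": {"motion": [{"x": -2, "y": 1, "z": 0, "yaw": 10}, {"x": -4, "y": 2, "z": 0, "yaw": 20}, {"x": -6, "y": 3, "z": 0, "yaw": 30}, {"x": -8, "y": 4.5, "z": 0, "yaw": 40}, {"x": -8.8, "y": 5.3, "z": 0, "yaw": 50}, {"x": -8.8, "y": 5.3, "z": 0, "yaw": 59.6}, {"x": -8.8, "y": 5.3, "z": 0, "yaw": 59.6}, {"x": -8.8, "y": 5.3, "z": 3, "yaw": 59.6}, {"x": -8.8, "y": 5.3, "z": 6, "yaw": 59.6}, {"x": -8.8, "y": 5.3, "z": 9, "yaw": 59.6}, {"x": -8.8, "y": 5.3, "z": 9, "yaw": 59.6}, {"x": -8.8, "y": 5.3, "z": 9, "yaw": 59.6}], "gripper": 1}}

```text
clock: 26.55
eef_pos: [0.6433, -0.0334, 0.103]
tool_rot: [0.723, 0.691, 0.001, 0.001]
ft_force: [-0.0, -0.0, 0.8]
grip_width: 0.0853
grasp_force: 0.0
```

Request:
{"op": "move_arm", "data": {"motion": [{"x": 0, "y": 0, "z": 0, "yaw": 0}, {"x": 0, "y": 0, "z": 0, "yaw": 0}, {"x": 0, "y": 0, "z": 0, "yaw": 0}, {"x": 0, "y": 0, "z": 0, "yaw": 0}, {"x": 0, "y": 0, "z": 0, "yaw": 0}, {"x": 0, "y": 0, "z": 0, "yaw": 0}, {"x": 0, "y": 0, "z": 0, "yaw": 0}, {"x": 0, "y": 0, "z": 0, "yaw": 0}], "gripper": -1}}

```text
clock: 27.55
eef_pos: [0.6428, -0.0333, 0.1024]
tool_rot: [0.723, 0.691, 0.0, 0.0]
ft_force: [-1.9, -0.6, 5.0]
grip_width: 0.0233
grasp_force: 59.8
```

```bash
python3 -c "
from h import *
to(.4795+.006,-.340,.16,-3)"
```

```text
clock 27.55 pos [ 0.6428 -0.0333  0.1024] yang -2.6 j [-0.05  0.6   0.21  1.18  0.    1.56] w 0.0233 F [-1.9 -0.6  5. ] grip 59.8
-> shift cm [-31.35 -14.31  -5.77] yaw 0.4
```

Request:
{"op": "move_arm", "data": {"motion": [{"x": 0, "y": 0, "z": -2, "yaw": 0}, {"x": 0, "y": 0, "z": -6, "yaw": 0}, {"x": 0, "y": 0, "z": -10, "yaw": 0}, {"x": -3, "y": -1.4, "z": -14, "yaw": 0}, {"x": -7, "y": -3.2, "z": -14.5, "yaw": 0}, {"x": -11, "y": -5, "z": -14.5, "yaw": 0}, {"x": -15, "y": -6.8, "z": -14.5, "yaw": 0}, {"x": -19, "y": -8.7, "z": -14.5, "yaw": 0}, {"x": -23, "y": -10.5, "z": -14.5, "yaw": 0}, {"x": -27, "y": -12.3, "z": -14.5, "yaw": 0}, {"x": -30, "y": -13.7, "z": -14.5, "yaw": 0.4}, {"x": -31.4, "y": -14.3, "z": -14.5, "yaw": 0.4}, {"x": -31.4, "y": -14.3, "z": -14.5, "yaw": 0.4}, {"x": -31.4, "y": -14.3, "z": -14.5, "yaw": 0.4}]}}

```text
clock: 29.3
eef_pos: [0.4861, -0.3395, 0.2465]
tool_rot: [0.725, 0.689, 0.0, -0.0]
ft_force: [0.1, -1.1, -2.9]
grip_width: 0.0229
grasp_force: 59.2
```

```bash
cat > rk.py <<'E'
from h import *
to(.4855,-.340,.235,-3)
g=bot.get_obs()["eef_pos"];z0=g[2]-.1024+.006
stand(z0=z0,p0=(g[0]-.006,g[1],-.05))
im={"top":cv2.imread("pics/top0.png"),"scene":cv2.imread("pics/scene0.png")}
# green stop tops: blobs in the first pictures -> world at z=.12
for c,w in(("top",(405,215,475,275)),("scene",(150,215,235,305))):
    def model(p): return np.vstack([project(place(b[[1,3,5,7]],p),c) for b in RACK[1:]])
    H,s,v=cv2.split(cv2.cvtColor(im[c],cv2.COLOR_BGR2HSV))
    # rails: light grey top faces between stops
    x0,y0,x1,y1=w;g=((s<60)&(v>120)).astype(np.uint8);m=np.zeros_like(g);m[y0:y1,x0:x1]=g[y0:y1,x0:x1]
    n,l,st,ce=cv2.connectedComponentsWithStats(m)
    for i in range(1,n):
        if st[i,4]>40: print(c,"bright rail blob px",np.round(ce[i],1),st[i,:4],"world z.11",np.round(ground(ce[i],c,.11),4))
E
python3 rk.py
```

```text
clock 29.3 pos [ 0.4861 -0.3395  0.2465] yang -2.9 j [-0.61  0.43  0.31  1.45  0.    1.01] w 0.0229 F [ 0.1 -1.1 -2.9] grip 59.2
-> shift cm [-0.06 -0.06  1.15] yaw 0.1
['top'] [ 0.4776 -0.319   0.0018] 0.571
['scene'] [ 0.4771 -0.3368 -0.0688] 0.232
['top', 'scene'] [ 0.4778 -0.3365 -0.0061] 0.403
top bright rail blob px [432.  242.3] [430 227   5  32] world z.11 [ 0.4795 -0.3046  0.11  ]
top bright rail blob px [457.  242.9] [455 227   5  32] world z.11 [ 0.4765 -0.3749  0.11  ]
scene bright rail blob px [196.4 235.3] [184 226  25  20] world z.11 [ 0.48   -0.3089  0.11  ]
scene bright rail blob px [169.1 251.9] [157 242  25  22] world z.11 [ 0.4775 -0.3786  0.11  ]
```

Rail tops measured from the two cameras put the gap's middle near y = −0.341, where the head is within about 1.5 mm. I'll lower the foot in and watch the force.

Request:
{"op": "move_arm", "data": {"motion": [{"x": -0.15, "y": 0, "z": 1.5, "yaw": 0}, {"x": -0.15, "y": 0, "z": 3, "yaw": 0}, {"x": -0.15, "y": 0, "z": 4, "yaw": 0}, {"x": -0.15, "y": 0, "z": 4.6, "yaw": 0}, {"x": -0.15, "y": 0, "z": 5.2, "yaw": 0}, {"x": -0.15, "y": 0, "z": 5.7, "yaw": 0}, {"x": -0.15, "y": 0, "z": 5.7, "yaw": 0}]}}

```text
clock: 30.38
eef_pos: [0.4853, -0.3419, 0.1895]
tool_rot: [0.725, 0.688, -0.0, -0.0]
ft_force: [0.7, 0.1, -1.9]
grip_width: 0.023
grasp_force: 59.4
```

```bash
python3 -c "
from h import *
to(.4855,-.341,.127,-3)
a=bot.camera('scene');b=bot.camera('top')
cv2.imwrite('pics/s8.png',np.hstack([cv2.resize(a[170:290,120:240],None,fx=4,fy=4),cv2.copyMakeBorder(cv2.resize(b[200:280,400:480],None,fx=4,fy=4),0,160,0,0,0)]))"
```

```text
clock 30.38 pos [ 0.4853 -0.3419  0.1895] yang -3.0 j [-0.61  0.45  0.19  1.32 -0.    1.01] w 0.023 F [ 0.7  0.1 -1.9] grip 59.4
-> shift cm [0.09 0.02 6.25] yaw -0.0
```

View pics/s8.png

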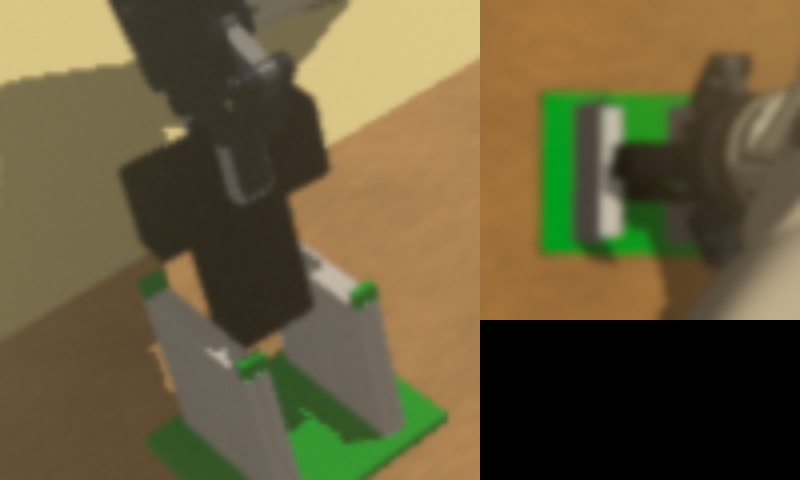

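The handle's foot hangs between the rails with no contact force, so I'll lower it to seat. That was my last picture view. From here I'll check by fits and forces.

Request:
{"op": "move_arm", "data": {"motion": [{"x": 0.05, "y": 0, "z": 1.5, "yaw": 0}, {"x": 0.05, "y": 0, "z": 3, "yaw": 0}, {"x": 0.05, "y": 0, "z": 4.4, "yaw": 0}, {"x": 0.05, "y": 0, "z": 5.4, "yaw": 0}, {"x": 0.05, "y": 0, "z": 5.9, "yaw": 0}, {"x": 0.05, "y": 0, "z": 5.9, "yaw": 0}]}}

```text
clock: 31.22
eef_pos: [0.4854, -0.3414, 0.1305]
tool_rot: [0.725, 0.688, -0.0, -0.0]
ft_force: [-1.2, -0.3, -2.0]
grip_width: 0.0235
grasp_force: 59.4
```

Request:
{"op": "move_arm", "data": {"motion": [{"x": 0, "y": 0, "z": 0.15, "yaw": 0}, {"x": 0, "y": 0, "z": 0.3, "yaw": 0}, {"x": 0, "y": 0, "z": 0.4, "yaw": 0}, {"x": 0, "y": 0, "z": 0.4, "yaw": 0}]}}

```text
clock: 31.72
eef_pos: [0.4855, -0.3415, 0.1268]
tool_rot: [0.725, 0.688, -0.0, 0.0]
ft_force: [0.0, -0.3, -2.0]
grip_width: 0.0231
grasp_force: 59.4
```

Request:
{"op": "move_arm", "data": {"motion": [{"x": 0, "y": 0, "z": 0.1, "yaw": 0}, {"x": 0, "y": 0, "z": 0.2, "yaw": 0}, {"x": 0, "y": 0, "z": 0.2, "yaw": 0}]}}

```text
clock: 32.1
eef_pos: [0.4856, -0.3416, 0.1264]
tool_rot: [0.725, 0.688, 0.0, 0.001]
ft_force: [-3.1, 2.1, 5.4]
grip_width: 0.023
grasp_force: 60.4
```

It seated at the predicted height (0.1264). I'll release, rise, and head for the red housing.

Request:
{"op": "move_arm", "data": {"motion": [{"x": 0, "y": 0, "z": -0.1, "yaw": 0}, {"x": 0, "y": 0, "z": -0.1, "yaw": 0}, {"x": 0, "y": 0, "z": -0.1, "yaw": 0}, {"x": 0, "y": 0, "z": -0.1, "yaw": 0}, {"x": 0, "y": 0, "z": -1.5, "yaw": 0}, {"x": 0, "y": 0, "z": -4, "yaw": 0}, {"x": 0, "y": 0, "z": -8, "yaw": 0}, {"x": 0, "y": 0, "z": -11, "yaw": 0}, {"x": 0, "y": 0, "z": -11, "yaw": 0}], "gripper": 1}}

```text
clock: 33.22
eef_pos: [0.4871, -0.3427, 0.2391]
tool_rot: [0.725, 0.688, 0.001, 0.004]
ft_force: [0.2, 0.0, 0.5]
grip_width: 0.0854
grasp_force: 0.0
```

```bash
python3 -c "
from h import *
q=-.168;to(.4325-.001,.138,.019,90+np.degrees(q))
stand(cams=('scene',),z0=.030,p0=(.4795,-.3405,-.05))"
```

```text
clock 33.23 pos [ 0.4871 -0.3427  0.2391] yang -3.0 j [-0.61  0.43  0.29  1.42 -0.    1.01] w 0.0854 F [0.2 0.  0.5] grip 0.0
-> shift cm [47.8  -8.23 21.76] yaw -83.4
['scene'] [ 0.4796 -0.3407  0.0062] 0.203
['scene'] [ 0.4796 -0.3407  0.0062] 0.203
```

Request:
{"op": "move_arm", "data": {"motion": [{"x": 5, "y": -0.9, "z": 0, "yaw": -10}, {"x": 10, "y": -1.7, "z": 0, "yaw": -20}, {"x": 15, "y": -2.6, "z": 0, "yaw": -30}, {"x": 20, "y": -3.4, "z": 0, "yaw": -40}, {"x": 25, "y": -4.3, "z": 0, "yaw": -50}, {"x": 30, "y": -5.2, "z": 0, "yaw": -60}, {"x": 35, "y": -6, "z": 2, "yaw": -70}, {"x": 40, "y": -6.9, "z": 6, "yaw": -80}, {"x": 44, "y": -7.6, "z": 9, "yaw": -83.4}, {"x": 47.8, "y": -8.2, "z": 12, "yaw": -83.4}, {"x": 47.8, "y": -8.2, "z": 12, "yaw": -83.4}, {"x": 47.8, "y": -8.2, "z": 12, "yaw": -83.4}]}}

```text
clock: 34.83
eef_pos: [0.4282, 0.1397, 0.1144]
tool_rot: [0.084, 0.996, -0.001, -0.001]
ft_force: [0.4, -0.1, 0.6]
grip_width: 0.0855
grasp_force: 0.0
```

```bash
python3 -c "
from h import *
q=-.168;to(.4325-.001,.138,.019,90+np.degrees(q))
bot.camera('scene');m=cut('scene','red_housing',(308,180))['mask'];print(fit(HOUS,{'scene':m},[.4325,.138,-.168]))"
```

```text
clock 34.83 pos [0.4282 0.1397 0.1144] yang 80.4 j [ 0.32  0.24 -0.32  1.01 -0.    0.48] w 0.0855 F [ 0.4 -0.1  0.6] grip 0.0
-> shift cm [-0.37 -0.1   9.54] yaw 0.0
(array([ 0.43454363,  0.13892082, -0.16334635]), np.float64(0.06172930123311804))
```

Request:
{"op": "move_arm", "data": {"motion": [{"x": -0.3, "y": -0.1, "z": 3, "yaw": 0}, {"x": -0.3, "y": -0.1, "z": 6, "yaw": 0}, {"x": -0.3, "y": -0.1, "z": 9.0, "yaw": 0}, {"x": -0.3, "y": -0.1, "z": 9.4, "yaw": 0}, {"x": -0.3, "y": -0.1, "z": 9.4, "yaw": 0}], "gripper": 1}}

```text
clock: 35.55
eef_pos: [0.4324, 0.1382, 0.0217]
tool_rot: [0.084, 0.996, 0.0, 0.001]
ft_force: [-0.5, -0.5, -1.0]
grip_width: 0.0852
grasp_force: 0.0
```

Request:
{"op": "move_arm", "data": {"motion": [{"x": 0, "y": 0, "z": 0, "yaw": 0}, {"x": 0, "y": 0, "z": 0, "yaw": 0}, {"x": 0, "y": 0, "z": 0, "yaw": 0}, {"x": 0, "y": 0, "z": 0, "yaw": 0}, {"x": 0, "y": 0, "z": 0, "yaw": 0}, {"x": 0, "y": 0, "z": 0, "yaw": 0}], "gripper": -1}}

```text
clock: 36.3
eef_pos: [0.4325, 0.1387, 0.0221]
tool_rot: [0.084, 0.996, 0.0, 0.001]
ft_force: [-0.8, -0.4, 6.3]
grip_width: 0.0445
grasp_force: 61.9
```

```bash
python3 -c "
from h import *
to(.539,.356,.026,90+10)"
```

```text
clock 36.3 pos [0.4325 0.1387 0.0221] yang 80.4 j [ 0.31  0.36 -0.44  0.77 -0.    0.48] w 0.0445 F [-0.8 -0.4  6.3] grip 61.9
-> shift cm [-6.87 23.21 -0.37] yaw -19.6
```

Request:
{"op": "move_arm", "data": {"motion": [{"x": 0, "y": 0, "z": -2, "yaw": 0}, {"x": 0, "y": 0, "z": -5, "yaw": 0}, {"x": 0, "y": 0, "z": -8, "yaw": 0}, {"x": -1, "y": 3, "z": -8, "yaw": -5}, {"x": -2, "y": 7, "z": -8, "yaw": -10}, {"x": -3.3, "y": 11, "z": -8, "yaw": -15}, {"x": -4.5, "y": 15, "z": -8, "yaw": -19.6}, {"x": -5.7, "y": 19, "z": -8, "yaw": -19.6}, {"x": -6.5, "y": 22, "z": -8, "yaw": -19.6}, {"x": -6.9, "y": 23.2, "z": -8, "yaw": -19.6}, {"x": -6.9, "y": 23.2, "z": -8, "yaw": -19.6}, {"x": -6.9, "y": 23.2, "z": -5, "yaw": -19.6}, {"x": -6.9, "y": 23.2, "z": -3, "yaw": -19.6}, {"x": -6.9, "y": 23.2, "z": -3, "yaw": -19.6}]}}

```text
clock: 38.05
eef_pos: [0.5363, 0.354, 0.0488]
tool_rot: [-0.087, 0.996, -0.001, -0.002]
ft_force: [-0.1, 0.0, -0.3]
grip_width: 0.0442
grasp_force: 61.7
```

```bash
python3 -c "
from h import *
to(.539,.356,.0271,100)"
```

```text
clock 38.05 pos [0.5363 0.354  0.0488] yang 100.0 j [ 0.58  0.65  0.15  1.08 -0.    0.41] w 0.0442 F [-0.1  0.  -0.3] grip 61.7
-> shift cm [-0.31  0.16  2.17] yaw -0.0
```

Request:
{"op": "move_arm", "data": {"motion": [{"x": -0.3, "y": 0.1, "z": 0.7, "yaw": 0}, {"x": -0.3, "y": 0.1, "z": 1.3, "yaw": 0}, {"x": -0.3, "y": 0.1, "z": 1.7, "yaw": 0}, {"x": -0.3, "y": 0.1, "z": 2.0, "yaw": 0}, {"x": -0.3, "y": 0.1, "z": 2.0, "yaw": 0}]}}

```text
clock: 38.67
eef_pos: [0.5409, 0.3573, 0.0306]
tool_rot: [-0.087, 0.996, -0.0, -0.0]
ft_force: [0.2, -0.4, -1.5]
grip_width: 0.0445
grasp_force: 61.7
```

Request:
{"op": "move_arm", "data": {"motion": [{"x": 0, "y": 0, "z": 0.15, "yaw": 0}, {"x": 0, "y": 0, "z": 0.25, "yaw": 0}, {"x": 0, "y": 0, "z": 0.25, "yaw": 0}]}}

```text
clock: 39.05
eef_pos: [0.5411, 0.3574, 0.0283]
tool_rot: [-0.087, 0.996, -0.0, -0.0]
ft_force: [-0.4, 0.0, -1.8]
grip_width: 0.0441
grasp_force: 61.7
```

Request:
{"op": "move_arm", "data": {"motion": [{"x": 0, "y": 0, "z": 0.1, "yaw": 0}, {"x": 0, "y": 0, "z": 0.2, "yaw": 0}, {"x": 0, "y": 0, "z": 0.2, "yaw": 0}]}}

```text
clock: 39.42
eef_pos: [0.5412, 0.3575, 0.0272]
tool_rot: [-0.087, 0.996, 0.0, 0.0]
ft_force: [-2.4, -1.0, 3.4]
grip_width: 0.0441
grasp_force: 62.3
```

It's on the tray floor, in contact at the predicted height. I'll release and rise.

Request:
{"op": "move_arm", "data": {"motion": [{"x": 0, "y": 0, "z": 0, "yaw": 0}, {"x": 0, "y": 0, "z": 0, "yaw": 0}, {"x": 0, "y": 0, "z": 0, "yaw": 0}, {"x": 0, "y": 0, "z": -0.3, "yaw": 0}, {"x": 0, "y": 0, "z": -2, "yaw": 0}, {"x": 0, "y": 0, "z": -6, "yaw": 0}, {"x": 3, "y": -3, "z": -11, "yaw": 0}, {"x": 8, "y": -6, "z": -15, "yaw": 0}, {"x": 14, "y": -8, "z": -17, "yaw": 0}, {"x": 18, "y": -8, "z": -18, "yaw": 0}, {"x": 18, "y": -8, "z": -18, "yaw": 0}], "gripper": 1}}

```text
clock: 40.8
eef_pos: [0.3755, 0.2466, 0.2093]
tool_rot: [-0.088, 0.996, 0.001, 0.001]
ft_force: [0.8, 0.3, 0.4]
grip_width: 0.0851
grasp_force: 0.0
```

```bash
python3 -c "
from h import *
to(.539,.356,.0271,100)
RT=[b+[0,0,.005] for b in HOUS]
for c in('top','scene'):
    bot.camera(c);r=cut(c,'red_housing',project([[.54,.356,.02]],c)[0]);q,k=fit(RT,{c:r['mask']},[.54,.356,.175]);print('red',c,np.round(q,4),round(k,3))
    g=cut(c,'green_housing',project([[.48,-.34,.13]],c)[0])
    U=[np.c_[.018-b[:,2],b[:,1],b[:,0]+.095] for b in HOUS]
    m=g['mask']*(1-render(FULL[1:],RP,c,False)[::4,::4] if c=='scene' else 1)
    q,k=fit(U[1:],{c:m},[.48,-.34,-.05]);print('green',c,np.round(q,4),round(k,3))
    for n in('resin_bottle','filler_tub','paper_cup'): print(n,np.round(cut(c,n)['centre']))
"
```

```text
clock 40.8 pos [0.3755 0.2466 0.2093] yang 100.0 j [ 0.58  0.15 -0.17  1.25  0.    0.41] w 0.0851 F [0.8 0.3 0.4] grip 0.0
-> shift cm [-17.95   7.89  18.29] yaw 0.0
red top [0.5419 0.361  0.1575] 0.094
green top [ 0.4754 -0.3394 -0.0659] 0.242
resin_bottle [152. 390.]
filler_tub [155. 256.]
paper_cup [170. 195.]
red scene [0.5426 0.3638 0.1553] 0.128
green scene [ 0.4789 -0.3364 -0.004 ] 0.522
resin_bottle [276. 319.]
filler_tub [204. 403.]
paper_cup [162. 412.]
```

```bash
python3 -c "
from workcell import bot
print(bot.job_done())"
```

```text
the job is handed in; nothing more can be done
None
```

The job is handed in at about 41 s on the robot's clock, but no verdict came back. By my measurements the green housing stood on the plate, was let go, and now hangs in the rack; the red one lies tag up in the tray; the bottle, tub and cup stayed in place. The green housing's final pose is the least certain: one camera fit was poor because the rails hide part of it, so I relied on the other view and the seating height.

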